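Put the ring mandrel back on its rest

ROBOT

A 7-joint arm with a two-finger parallel gripper is mounted at the origin on the work surface. World frame = base frame: x ahead of the robot, y to its left, z up, the work surface at z = 0. Lengths are in m, angles in rad, forces in N, time in s.
With the tool pointing down it reaches from about 0.4 to 0.85 m from the base axis. Payload 10.4 kg.
Tool frame: the origin (TCP) lies midway between the tips of the shut fingers; the grasp point (between the pads) lies 19 mm behind it (manip.grasp_offset is the distance from the TCP to the grasp point, in m); z points along the fingers, y is the line along which they close (so a half turn about z gives the same grasp; the last joint's range is limited). The gripper opens to 85 mm and grips with 20 to 120 N. Pads are 22 mm wide; open, the fingers measure 114 mm over their backs; the gripper's body (76 mm by 85 mm) begins 54 mm behind the grasp point. The pads swing forward as they close: fully open they stand 13 mm farther back than shut.
Start: joints at [-1.165, 0.332, -0.065, 1.46, 0.022, 1.35, -0.088], TCP at [0.26, 0.568, 0.231] pointing down, gripper open.
Joint ranges: [-2.6, 2.6], [-0.5, 2.12], [-1.47, 1.34], [0.16, 2.42], [-1.27, 4.41], [0.06, 2.06], [-2.6, 2.6]. Speed limits (rad/s): [2.22, 2.22, 2.79, 2.79, 3.14, 3.14, 3.14].

INTERFACE

Orientations are given as a unit quaternion [x, y, z, w].
In Python, from workcell import manip, imaging, get_obs gives the robot as it stands (manip), with the cameras (imaging) and the readings as plain functions.
- The arm moves only by the shell command python3 jog.py 'ROWS' [FORCE]. ROWS is a JSON list of rows, 1 to 20 of them, each written [[rx, ry, rz], [dx, dy, dz], opening]: a rotation vector rx, ry, rz in shares of pi/2 rad (1.0 is pi/2 rad), then dx, dy, dz in normalised numbers (1 is 0.8 m), then the opening from 0.0 (shut) to 1.0 (fully open); each row is the pose to reach, as a shift and turn from the pose commanded when the command began, along the tool's axes at that moment; what a row does not reach only later rows make up. A row lasts 1/8 s, in which the tool goes at most 0.0625 m and 0.188 rad, less where a joint would pass 70% of its speed; a pose out of reach is approached as far as the arm can. The fingers move at their own pace and stop on an object; FORCE is the grip in N (left out, the last holds). Time passes only in rows, so rows that do not move let the fingers close. It prints the time, the measured TCP pose, the force, the opening and the grip force at its end. A shift or turn number past 1, either way, is cut back to 1. Input that does not fit is refused with a message, and nothing moves.
- get_obs(): the state, without advancing time (a new reading comes with each control period).
- imaging.camera(name): name is "scene" or "top" or "wrist"; returns the picture (480x640x3 uint8, blue, green, red); there is no depth.
- imaging.calibration(name): a dict with "fx", "fy", "cx", "cy" (pixels), "k1" (the pictures are not rectified: a ray, as slopes to the right and down, at radius r is drawn at 1 + k1 r^2 times it, then the intrinsics apply), "world_from_camera" (4x4, takes a point from camera to world coordinates); the wrist camera has in their place "tool_from_camera" (4x4, takes a point from camera to tool coordinates, whose origin is the TCP and whose axes are the flange's). Camera axes: x right, y up, looking along -z (the intrinsics and any distortion apply to the point x, -y, -z); pixel columns grow to the right and rows downward; lengths in m; the calibration is good to about 2 mm. A picture is of the moment at which its call begins: read the wrist's pose just before it. calibration takes no time and is no camera call.
- manip.hand_in(): hands the job in; it is judged then, once.
The state is a dict: "clock": time; "joint_pos": joint angles; "joint_velocities": joint speeds; "tau": joint torques, N m; "position": TCP position; "ee_rot": TCP orientation; "ft_force": force on the tool from outside, world axes, zero at the start; "torque": the same for the moment, N m; "grip_width": opening from 0.0 (shut) to 1.0 (fully open); "grasp_force": force on a finger pad.
Only numpy, scipy, OpenCV 4.12 (cv2) and the standard library are available. Lean on these libraries where they do the work, as an engineer would, in place of code of your own. Each camera call takes 0.05 s, during which the arm holds its last target. There are 200 camera calls.

TASK

Take the longer of the two ring mandrels lying on the jeweller's bench and lay it in the two notches of the raised wooden rest, centred on the rest along its length, with its wooden grip at either end. Set it down gently rather than dropping it, let go, and leave the shorter mandrel where it lies.

Things in the scene. Friction and masses are not known exactly. Their poses are not given: they have to be found in the camera images.
- long_mandrel: longer ring mandrel, 270 mm, lying on the bench. From its -x end: square wooden grip 50 long, 20 x 20 mm; round steel bar 170 long, 20 mm diameter (brass band at the grip); steel nose 50 long tapering to 12 mm. Origin on its axis at mid-length (10 mm above the bench as it lies); x along it towards the nose. 0.3 to 0.55 kg, balances about 15 mm from the origin towards the nose.
- short_mandrel: the shorter ring mandrel, to be left alone: same form, 180 mm long and 16 mm thick (grip 50 mm, round bar 80 mm, nose 50 mm), lying on the bench. Origin on its axis at mid-length, 8 mm above the bench; x towards the nose.
- rest: wooden rest fixed to the bench. Dark base 150 (x) x 60 x 12 mm; two pale uprights 12 mm thick centred at x = -55 and +55 mm, 98 mm free between. On each a 90 degree V notch open upward, trough along x: bottom 66, lips 90 mm above the bench, mouth 48 mm wide (y). A 20 mm bar in both notches has its axis 80 mm above the bench, over the x axis. Origin: centre of the base's underside; z up.

How it is judged:
By the outcome, as a careful person would: the job done as asked, in the order asked, and still so for the second after the job is handed in, with the robot touching nothing.
It also fails if it takes over 38 s, if anything falls off the work surface, if the arm or the gripper's body presses on something with over 40 N, if the wrist force passes 120 N, or if a joint passes its speed limit or range.

## Working session

There is one attempt and no reset: what is moved stays moved. The work goes in short steps, Python scripts to look and compute and a shell command to move; the robot and the scene stay as the last step left them, time stands still between calls to the robot, and variables do not carry over. Pictures are saved under pics/ and viewed, at most 10 in all, crops included, and the job is handed in when it is done.

```bash
ls; mkdir -p pics
python3 - <<'E'
from workcell import manip, imaging, get_obs
import cv2
for n in("top","scene"):
    cv2.imwrite(f"pics/{n}0.png",imaging.camera(n)); c=imaging.calibration(n); print({k:(v if k!='world_from_camera' else [list(map(lambda q:round(float(q),4),r)) for r in v]) for k,v in c.items()})
print(imaging.calibration("wrist"),manip.grasp_offset)
o=get_obs();print(o)
E
```

```text
jog.py
pics
workcell.py
{'fx': 474.36047668272744, 'fy': 474.36047668272744, 'cx': 314.2575037056093, 'cy': 241.6360336788076, 'k1': -0.06305209116864476, 'world_from_camera': [[0.007, 0.9972, -0.074, 0.4613], [-1.0, 0.0068, -0.003, -0.0103], [-0.0025, 0.074, 0.9973, 0.9092], [0.0, 0.0, 0.0, 1.0]]}
{'fx': 536.4995983986227, 'fy': 536.4995983986227, 'cx': 315.092222891644, 'cy': 236.41565002697084, 'k1': -0.15758077818192137, 'world_from_camera': [[-0.0556, -0.6455, 0.7617, 1.2755], [0.9983, -0.0227, 0.0537, 0.0626], [-0.0174, 0.7634, 0.6457, 0.6744], [0.0, 0.0, 0.0, 1.0]]}
{'fx': 415.4311586599794, 'fy': 415.4311586599794, 'cx': 317.7033319147124, 'cy': 234.78794067713946, 'k1': 0.01775222012377443, 'tool_from_camera': array([[-1.81849071e-04,  9.61236662e-01,  2.75724583e-01,
         6.89185588e-02],
       [ 9.99999732e-01, -2.05560255e-05,  7.31194242e-04,
         3.61740470e-04],
       [ 7.08518514e-04,  2.75724642e-01, -9.61236401e-01,
        -1.42813906e-01],
       [ 0.00000000e+00,  0.00000000e+00,  0.00000000e+00,
         1.00000000e+00]])} 0.0187
{'clock': 0.1, 'joint_pos': array([-1.16459837,  0.33280147, -0.06472157,  1.46084004,  0.0216245 ,
        1.3498852 , -0.088462  ]), 'joint_velocities': array([-0.00059904, -0.00161982, -0.00181708, -0.00100633, -0.00010622,
       -0.00047158,  0.00040683]), 'tau': array([ 2.36560969e-03, -6.26750135e+01,  4.96806297e-02, -3.92423916e+01,
        1.62742089e-02,  7.11085697e-03,  2.40988635e-05]), 'position': array([0.25972452, 0.56812358, 0.2306083 ]), 'ee_rot': array([ 2.12719801e-01,  9.77113045e-01, -6.11236467e-04, -9.64175498e-05]), 'ft_force': array([-0.89334321,  0.26437902,  0.08442751]), 'torque': array([-0.02266239,  0.01591346,  0.04982165]), 'grasp_force': 0.0, 'grip_width': 0.9974799236092821}
```

View pics/top0.png

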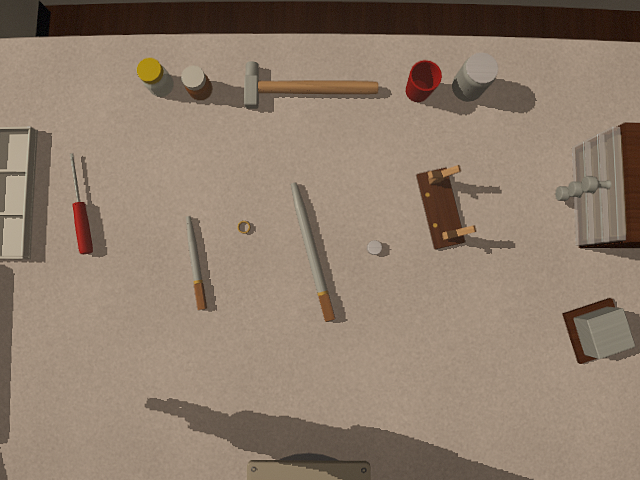

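View pics/scene0.png

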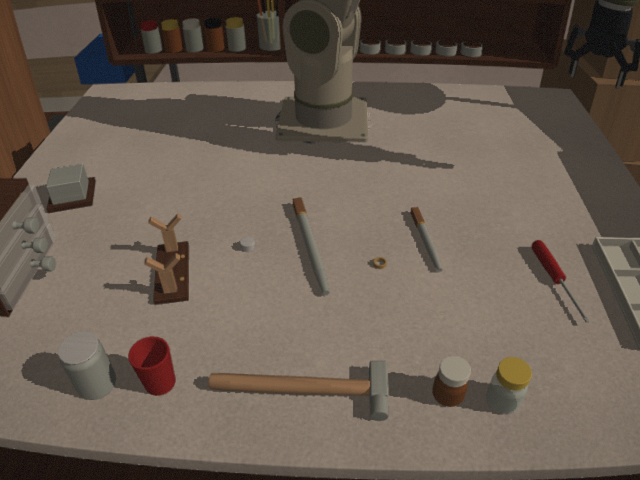

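The top view shows the long mandrel from its nose at about (295,183) to its grip end at (328,320). The short one lies near (197,262) and the rest near (441,208), with its lips near (430..460,172) and (443..475,233). The scene view shows the mandrel from (298,200) to (324,291) and the rest at about (170,260). I'll zoom in on both.

Run:
```python
import cv2,numpy as np
t=cv2.imread("pics/top0.png");s=cv2.imread("pics/scene0.png")
f=lambda im,x,y,w,h,k:cv2.resize(im[y:y+h,x:x+w],None,fx=k,fy=k,interpolation=cv2.INTER_CUBIC)
a=f(t,400,155,100,100,4);b=f(s,130,205,75,100,4)
cv2.imwrite("pics/rest0.png",np.hstack([a,b]))
a=f(t,280,175,66,150,4);b=f(s,280,190,60,150,4)
cv2.imwrite("pics/man0.png",np.hstack([a,b]))
```

```text
(no output)
```

View pics/rest0.png

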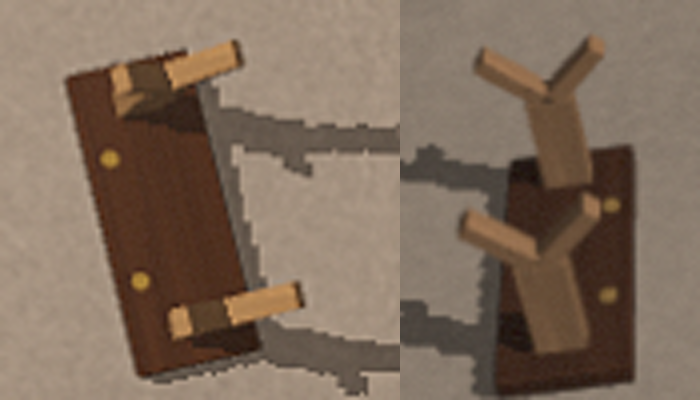

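View pics/man0.png

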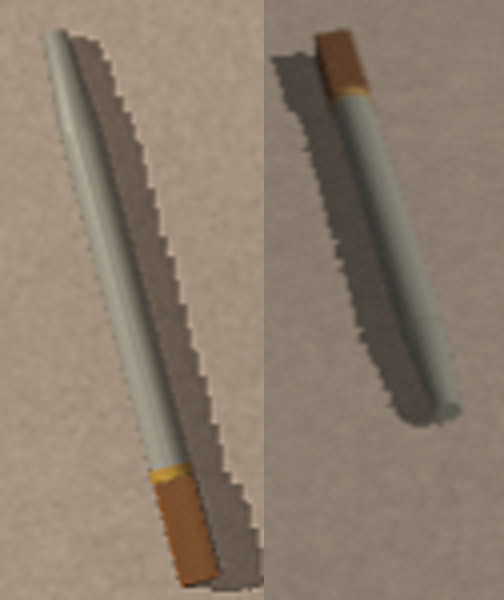

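```bash
cat > h.py <<'E'
import numpy as np
from scipy.optimize import least_squares
from scipy.spatial.transform import Rotation as R
from workcell import manip, imaging, get_obs
def proj(P,c,T):
    q=(np.atleast_2d(P)-T[:3,3])@T[:3,:3]; s=np.c_[q[:,0],-q[:,1]]/-q[:,2:3]
    s=s*(1+c["k1"]*(s**2).sum(1,keepdims=True))
    return s*[c["fx"],c["fy"]]+[c["cx"],c["cy"]]
def fit(views,p0):
    """views: list of (c,T,model pts Nx3,pix Nx2); p=x,y,z,yaw"""
    def res(p):
        M=R.from_euler("z",p[3]).as_matrix()
        return np.concatenate([(proj(m@M.T+p[:3],c,T)-u).ravel() for c,T,m,u in views])
    s=least_squares(res,p0,loss="soft_l1"); return s.x,res(s.x).reshape(-1,2)
E
python3 - <<'E'
from h import *
t=imaging.calibration("top");s=imaging.calibration("scene")
A=np.array
tr=lambda u,ox,oy,sx=0:(A(u,float)-[sx,0]+.5)/4-.5+[ox,oy]
rm=A([[-55,24,90],[-55,-24,90],[-55,0,66],[55,24,90],[55,-24,90],[55,0,66]])/1e3
rb=A([[75,30,0],[75,-30,12],[-75,-30,12],[-75,30,0]])/1e3
ut=tr([[193,321],[300,295],[228,313],[135,80],[238,53],[170,76],[66,78],[187,52],[262,348],[140,378]],400,155)
us=tr([[482,57],[597,45],[548,97],[468,222],[592,206],[540,257]],130,205,400)
sw=[1,0,2,4,3,5]
v=[(t,t["world_from_camera"],np.r_[rm,rb],ut),(s,s["world_from_camera"],rm[sw],us)]
for w in (v,v[:1],v[1:]):
    x,r=fit(w,[.55,-.25,0,.2]);print(x.round(4),np.degrees(x[3]).round(2));print(r.round(1).tolist())
mm=A([[-135,0,10],[-82,0,10],[135,0,0]])/1e3
ut=tr([[199,582],[170,478],[57,33]],280,175);us=tr([[333,33],[350,94],[449,411]],280,190,264)
v=[(t,t["world_from_camera"],mm,ut),(s,s["world_from_camera"],mm,us)]
for w in (v,v[:1],v[1:]):
    x,r=fit(w,[.45,0,.01,.2]);print(x.round(4),np.degrees(x[3]).round(2));print(r.round(1).tolist())
E
```

```text
[ 0.595  -0.2505 -0.0016  0.2323] 13.31
[[-0.6, -0.2], [-1.0, 0.2], [-0.2, 0.0], [-1.4, -0.6], [-1.0, 0.3], [-0.6, 0.4], [-0.8, 0.7], [0.1, -0.9], [0.5, 0.5], [-0.7, 0.4], [-0.2, 0.4], [-2.6, 0.1], [-1.0, -1.0], [-0.6, -0.1], [-2.7, 0.1], [-1.2, -0.2]]
[ 0.5958 -0.2527 -0.0056  0.2296] 13.16
[[-0.1, -0.5], [-0.6, 0.0], [0.3, -0.2], [-0.6, -0.6], [-0.3, 0.4], [0.1, 0.4], [-0.0, 0.6], [0.8, -0.8], [1.0, 0.3], [-0.2, 0.1]]
[ 0.6068 -0.2428  0.0088  0.2373] 13.59
[[0.6, 0.1], [-1.2, -0.4], [0.2, -1.2], [0.6, 0.3], [-0.9, 0.4], [0.3, 0.3]]
[ 0.5101 -0.0018  0.0095  0.2634] 15.09
[[0.1, 0.7], [0.1, -1.0], [-0.5, 0.3], [-0.2, -0.3], [0.3, -0.4], [-0.4, 0.8]]
[ 0.5103 -0.0022  0.0094  0.2587] 14.82
[[-0.1, 0.7], [0.1, -1.0], [-0.0, 0.1]]
[ 0.5014 -0.0023  0.0022  0.2687] 15.4
[[-0.3, 0.1], [0.3, -0.1], [-0.1, 0.0]]
```

The fits agree. The mandrel is at (0.510,-0.002), z≈0.0095, yaw 15.1°. The rest is at (0.595,-0.2505), yaw 13.3°. Next I move the arm above the mandrel's balance point, with the fingers across it.

The manual's scale: shifts go in shares of 0.8 m and turns go in shares of pi/2 rad. Converting my numbers, -0.476 m / 0.8 = -0.595, -0.433 m / 0.8 = -0.5413, -0.69 rad / 1.5708 = -0.4393.

```bash
python3 jog.py '[[[0,0,-0.0382],[-0.055,-0.0463,0],1],[[0,0,-0.0764],[-0.1088,-0.0913,0],1],[[0,0,-0.1146],[-0.1625,-0.1375,0],1],[[0,0,-0.1528],[-0.2163,-0.1838,0],1],[[0,0,-0.191],[-0.27,-0.2288,0],1],[[0,0,-0.2292],[-0.325,-0.275,0],1],[[0,0,-0.2674],[-0.3788,-0.3213,0.0125],1],[[0,0,-0.3056],[-0.4325,-0.3675,0.025],1],[[0,0,-0.3438],[-0.4875,-0.4125,0.0375],1],[[0,0,-0.382],[-0.5413,-0.4588,0.0563],1],[[0,0,-0.4393],[-0.595,-0.505,0.075],1],[[0,0,-0.4393],[-0.595,-0.505,0.075],1],[[0,0,-0.4393],[-0.595,-0.505,0.075],1],[[0,0,-0.4393],[-0.595,-0.505,0.075],1]]'
python3 - <<'E'
from h import *
import cv2
o=get_obs();im=imaging.camera("wrist");cv2.imwrite("pics/w1.png",im)
np.savez("w1.npz",p=o["position"],q=o["ee_rot"]);print(o["position"],o["ee_rot"],o["joint_pos"])
E
```

```text
clock: 1.85
position: [0.5246, 0.0045, 0.1715]
ee_rot: [-0.131, 0.991, 0.0, 0.0]
ft_force: [-0.2, -0.3, 0.0]
grip_width: 1.002
grasp_force: 0.0
[0.52461329 0.00453063 0.17145404] [-1.31087901e-01  9.91370702e-01  2.88892868e-04  1.01240133e-04] [-0.45830998  0.15322384  0.39939926  1.8247652  -0.06497828  1.17608413
  1.79562064]
```

View pics/w1.png

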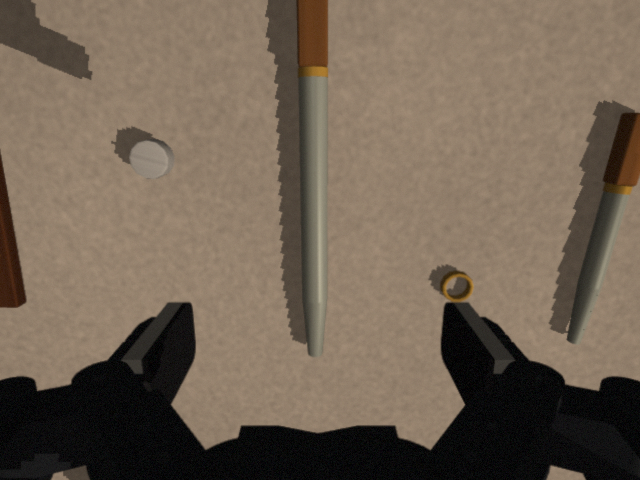

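The wrist view shows the mandrel vertical in the image. The edge between grip and band is at (313,67) and the nose tip at (316,356), roughly midway between the fingers at (192,305) and (445,305). I'll combine this with the other views.

Run:
```python
from h import *
A=np.array
w=imaging.calibration("wrist");d=np.load("w1.npz");T=np.eye(4);T[:3,:3]=R.from_quat(d["q"]).as_matrix();T[:3,3]=d["p"];Rt=T[:3,:3].copy();T=T@w["tool_from_camera"]
t=imaging.calibration("top");s=imaging.calibration("scene")
tr=lambda u,ox,oy,sx=0:(A(u,float)-[sx,0]+.5)/4-.5+[ox,oy]
mm=A([[-135,0,10],[-85,0,10],[135,0,0]])/1e3
ut=tr([[199,582],[170,481],[57,33]],280,175);us=tr([[333,33],[350,91],[449,411]],280,190,264)
mw=A([[-85,0,10],[135,0,6],[-85,10,10],[-85,-10,10]])/1e3
uw=A([[313,67],[316,356],[299,67],[328,67]],float)
W=(w,T,mw,uw);a=[(t,t["world_from_camera"],mm,ut),(s,s["world_from_camera"],mm,us)]
for v in([W],[W,a[0]],[W]+a):
    x,r=fit(v,[.51,0,.01,.26]);print(x.round(4),np.degrees(x[3]).round(2),r.round(1).tolist())
    g=x[:3]+.015*A([np.cos(x[3]),np.sin(x[3]),0]);print("grasp",g.round(4),"tool shift",((g-d["p"])@Rt).round(4),"tool x yaw",np.degrees(np.arctan2(-Rt[1,0],-Rt[0,0])))
```

```text
[ 0.5111 -0.0022  0.008   0.2705] 15.5 [[0.0, 0.0], [-0.0, -0.1], [29.1, -0.1], [-30.1, 0.2]]
grasp [0.5256 0.0019 0.008 ] tool shift [-0.0002 -0.0029  0.1634] tool x yaw 15.064921295612084
[ 0.5111 -0.002   0.008   0.2679] 15.35 [[0.5, 0.0], [-0.3, -0.2], [29.6, -0.1], [-29.6, 0.1], [0.5, 0.0], [0.8, -0.7], [-0.7, 0.0]]
grasp [0.5255 0.0019 0.008 ] tool shift [-0.0002 -0.0028  0.1634] tool x yaw 15.064921295612084
[ 0.511  -0.0019  0.0088  0.2674] 15.32 [[0.8, -0.2], [-0.2, 0.3], [30.0, -0.3], [-29.3, -0.1], [0.4, 0.1], [0.7, -0.7], [-0.7, -0.0], [-0.5, 0.2], [-0.2, 0.1], [-0.2, 1.4]]
grasp [0.5255 0.0021 0.0088] tool shift [-1.000e-04 -2.700e-03  1.627e-01] tool x yaw 15.064921295612084
```

To row units: 0.167 m / 0.8 = 0.2088, -0.0027 m / 0.8 = -0.0034.

```bash
python3 jog.py '[[[0,0,0],[0,-0.0034,0.0625],1],[[0,0,0],[0,-0.0034,0.125],1],[[0,0,0],[0,-0.0034,0.175],1],[[0,0,0],[0,-0.0034,0.1938],1],[[0,0,0],[0,-0.0034,0.2025],1],[[0,0,0],[0,-0.0034,0.2075],1],[[0,0,0],[0,-0.0034,0.2088],1],[[0,0,0],[0,-0.0034,0.2088],1]]' 60; python3 jog.py '[[[0,0,0],[0,0,0],0],[[0,0,0],[0,0,0],0],[[0,0,0],[0,0,0],0],[[0,0,0],[0,0,0],0],[[0,0,0],[0,0,0],0],[[0,0,0],[0,0,0],0],[[0,0,0],[0,0,0],0],[[0,0,0],[0,0,0],0]]' 60
```

```text
clock: 2.9
position: [0.526, 0.0006, 0.005]
ee_rot: [-0.13, 0.991, 0.0, 0.001]
ft_force: [-0.5, 0.3, 0.1]
grip_width: 0.997
grasp_force: 0.0
clock: 3.9
position: [0.5256, 0.0006, 0.0046]
ee_rot: [-0.13, 0.991, 0.0, 0.0]
ft_force: [-2.3, 0.5, 5.6]
grip_width: 0.206
grasp_force: 58.6
```

To row units: -0.15 m / 0.8 = -0.1875, -0.09 m / 0.8 = -0.1125.

```bash
python3 jog.py '[[[0,0,0],[0,0,-0.0063],0],[[0,0,0],[0,0,-0.025],0],[[0,0,0],[0,0,-0.05],0],[[0,0,0],[0,0,-0.0813],0],[[0,0,0],[0,0,-0.1125],0],[[0,0,0],[0,0,-0.1438],0],[[0,0,0],[0,0,-0.175],0],[[0,0,0],[0,0,-0.1875],0],[[0,0,0],[0,0,-0.1875],0],[[0,0,0],[0,0,-0.1875],0]]' 80
python3 - <<'E'
from h import *
import cv2
for n in("wrist","scene"):
    o=get_obs();im=imaging.camera(n);cv2.imwrite(f"pics/{n}2.png",im)
    np.savez(f"{n}2.npz",p=o["position"],q=o["ee_rot"])
a=cv2.imread("pics/scene2.png")[80:320,60:380];b=cv2.imread("pics/wrist2.png")
cv2.imwrite("pics/both2.png",np.hstack([cv2.resize(b,(400,300)),cv2.resize(a,(400,300))]))
E
```

```text
clock: 5.15
position: [0.5249, 0.0005, 0.1533]
ee_rot: [-0.13, 0.991, -0.0, -0.001]
ft_force: [-1.1, -0.5, -2.7]
grip_width: 0.197
grasp_force: 78.3
```

View pics/both2.png

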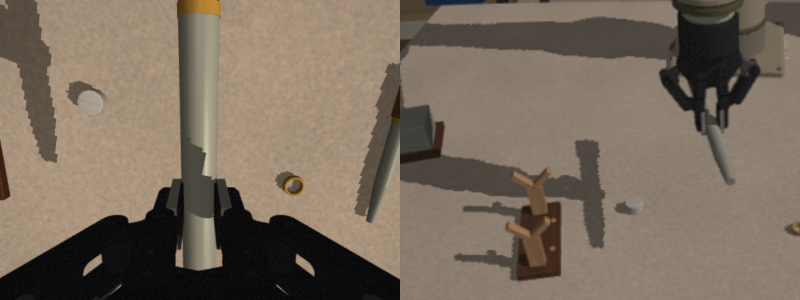

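The mandrel is held. In the wrist view the band-to-steel edge is at about (318,21) in full-resolution pixels. In the scene view the nose tip is at about (323,226). I'll check its tilt and slip against the predicted pixels.

Run:
```python
from h import *
A=np.array
w=imaging.calibration("wrist");s=imaging.calibration("scene")
d=np.load("w1.npz");T=np.eye(4);T[:3,:3]=R.from_quat(d["q"]).as_matrix();T[:3,3]=d["p"];T=T@w["tool_from_camera"]
M=R.from_euler("z",.2674).as_matrix()
for b in(-83,-80,-78): print("w1 band",b,proj(M@A([b,0,10])/1e3+[.511,-.0019,.010],w,T))
d=np.load("wrist2.npz");R2=R.from_quat(d["q"]).as_matrix();T=np.eye(4);T[:3,:3]=R2;T[:3,3]=d["p"];T=T@w["tool_from_camera"]
print(d["p"],"tool z",R2[:,2])
g=d["p"]+[0,0,.0054]
for pit in(-4,-2,0,2,4):  # deg nose down
    M=R.from_euler("zy",[.2674+0,np.radians(pit)]).as_matrix()
    P=lambda x,z:M@(A([x-15,0,z])/1e3)+g
    print(pit,"nose scene",proj(P(135,0),s,s["world_from_camera"]).round(1),"wrist band -80",proj(P(-80,10),w,T).round(1))
import cv2
im=cv2.imread("pics/wrist2.png");print(im[0:40:2,318].tolist())
im=cv2.imread("pics/w1.png");print(im[60:84:1,313].tolist())
a=cv2.imread("pics/scene2.png")[170:250,290:350]; a=cv2.resize(a,None,fx=6,fy=6)
b=cv2.resize(cv2.imread("pics/wrist2.png")[0:480,220:420],(200,480));cv2.imwrite("pics/c2.png",np.hstack([a,b]))
```

```text
w1 band -83 [[313.81620029  69.90545842]]
w1 band -80 [[313.84953996  74.78220422]]
w1 band -78 [[313.87163969  78.01589251]]
[5.24870687e-01 4.77634249e-04 1.53344445e-01] tool z [-1.48766684e-03 -2.16058643e-04 -9.99998870e-01]
-4 nose scene [[324.2 221.1]] wrist band -80 [[317.4  20.3]]
-2 nose scene [[324.2 223.2]] wrist band -80 [[317.2  18.5]]
0 nose scene [[324.2 225.3]] wrist band -80 [[316.9  17. ]]
2 nose scene [[324.2 227.4]] wrist band -80 [[316.5  15.9]]
4 nose scene [[324.3 229.3]] wrist band -80 [[316.   15.2]]
[[47, 124, 171], [47, 124, 170], [52, 124, 171], [46, 123, 169], [49, 123, 170], [46, 122, 171], [44, 122, 169], [53, 127, 173], [49, 125, 170], [48, 124, 171], [55, 113, 152], [119, 137, 143], [125, 140, 145], [122, 138, 143], [119, 138, 142], [122, 140, 144], [122, 140, 145], [123, 140, 146], [122, 139, 144], [123, 140, 144]]
[[31, 61, 103], [25, 59, 99], [33, 63, 102], [30, 62, 100], [27, 59, 96], [27, 64, 101], [38, 85, 124], [42, 106, 149], [42, 108, 150], [42, 108, 151], [41, 109, 151], [41, 108, 150], [46, 112, 154], [43, 109, 152], [44, 109, 150], [56, 111, 147], [90, 119, 134], [103, 118, 123], [106, 121, 126], [104, 118, 123], [105, 120, 127], [106, 119, 125], [105, 119, 123], [105, 120, 125]]
```

View pics/c2.png

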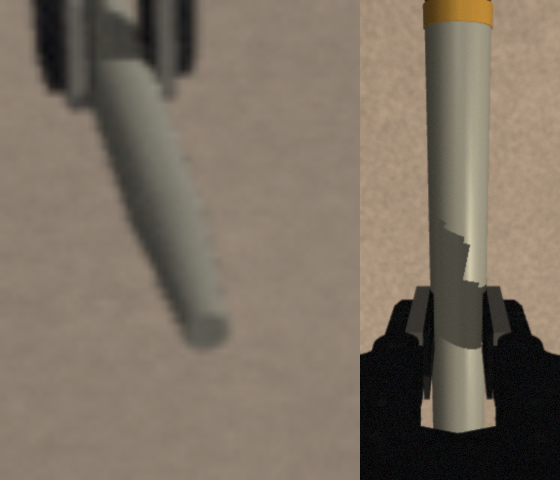

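The mandrel is level within about 1° and has barely slipped. I'll move to a hover beside the rest and measure the rest with the wrist camera.

To row units: -0.171 m / 0.8 = -0.2138, -0.16 m / 0.8 = -0.2, 0.029 rad / 1.5708 = 0.0185.

```bash
python3 jog.py '[[[0,0,0.0064],[-0.0038,-0.025,-0.0125],0],[[0,0,0.0127],[-0.01,-0.075,-0.0125],0],[[0,0,0.0185],[-0.015,-0.125,-0.0125],0],[[0,0,0.0185],[-0.02,-0.1688,-0.0125],0],[[0,0,0.0185],[-0.0238,-0.2,-0.0125],0],[[0,0,0.0185],[-0.0245,-0.2138,-0.0125],0],[[0,0,0.0185],[-0.0245,-0.2138,-0.0125],0],[[0,0,0.0185],[-0.0245,-0.2138,-0.0125],0],[[0,0,0.0185],[-0.0245,-0.2138,-0.0125],0]]'
python3 - <<'E'
from h import *
import cv2
o=get_obs();im=imaging.camera("wrist");cv2.imwrite("pics/w3.png",im)
np.savez("w3.npz",p=o["position"],q=o["ee_rot"]);print(o["position"])
E
```

```text
clock: 6.38
position: [0.5886, -0.1585, 0.1644]
ee_rot: [-0.117, 0.993, 0.0, 0.0]
ft_force: [0.2, 1.0, -3.6]
grip_width: 0.196
grasp_force: 78.6
[ 0.58858922 -0.15847421  0.16436007]
```

View pics/w3.png

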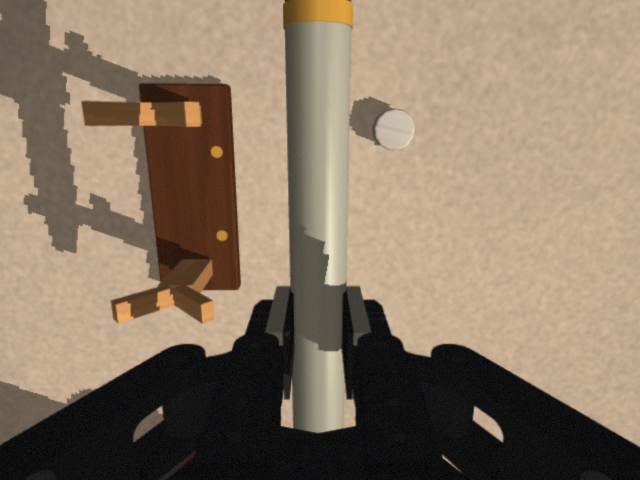

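In this view the rest's base corners are at about (140,84), (230,85), (240,289) and (161,278). The upper notch runs from (82,114) to (201,114), and the lower notch has its bottom near (167,296). I'll compare these with the projected model.

Run:
```python
from h import *
A=np.array
w=imaging.calibration("wrist");d=np.load("w3.npz");T=np.eye(4);T[:3,:3]=R.from_quat(d["q"]).as_matrix();T[:3,3]=d["p"];T=T@w["tool_from_camera"]
m=A([[x,y,z] for x in(-61,-49,49,61) for y,z in((24,90),(-24,90),(0,66))]+[[-75,-30,12],[-75,30,12],[-75,30,0],[75,30,0],[75,30,12]])/1e3
for p in([.595,-.2505,0,.2323],[.5958,-.2527,0,.23]):
    M=R.from_euler("z",p[3]).as_matrix()
    u=proj(m@M.T+p[:3],w,T)
    for a,b in zip((m*1e3).round().astype(int).tolist(),u.round().astype(int).tolist()):print(a,b,end="; ")
    print()
# fit to base corners and row-reliable upright edges
mb=A([[-75,-30,12],[-75,30,12],[75,30,12]])/1e3
```

```text
[-61, 24, 90] [184, 100]; [-61, -24, 90] [86, 100]; [-61, 0, 66] [153, 102]; [-49, 24, 90] [186, 125]; [-49, -24, 90] [90, 125]; [-49, 0, 66] [156, 124]; [49, 24, 90] [201, 303]; [49, -24, 90] [116, 303]; [49, 0, 66] [173, 287]; [61, 24, 90] [202, 322]; [61, -24, 90] [119, 323]; [61, 0, 66] [174, 304]; [-75, -30, 12] [137, 82]; [-75, 30, 12] [227, 82]; [-75, 30, 0] [231, 84]; [75, 30, 0] [241, 284]; [75, 30, 12] [239, 290]; 
[-61, 24, 90] [179, 101]; [-61, -24, 90] [82, 100]; [-61, 0, 66] [149, 102]; [-49, 24, 90] [181, 126]; [-49, -24, 90] [85, 125]; [-49, 0, 66] [152, 125]; [49, 24, 90] [196, 304]; [49, -24, 90] [112, 304]; [49, 0, 66] [169, 287]; [61, 24, 90] [198, 323]; [61, -24, 90] [114, 323]; [61, 0, 66] [171, 305]; [-75, -30, 12] [133, 82]; [-75, 30, 12] [224, 83]; [-75, 30, 0] [228, 84]; [75, 30, 0] [238, 285]; [75, 30, 12] [235, 291];
```

Run:
```python
import cv2
im=cv2.imread("pics/w3.png")[75:335,70:250];cv2.imwrite("pics/w3c.png",cv2.resize(im,None,fx=2.3,fy=2.3,interpolation=cv2.INTER_CUBIC))
```

```text
(no output)
```

View pics/w3c.png

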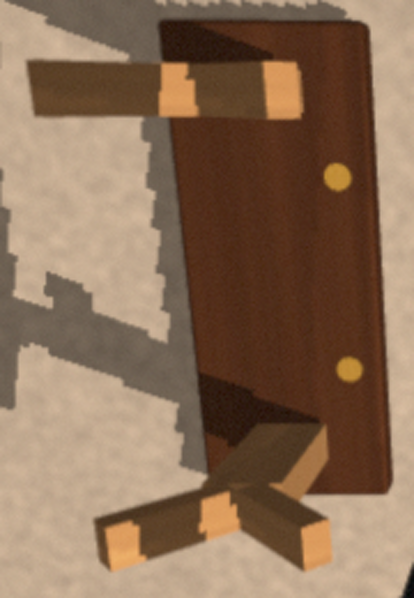

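The projected model matches within about 1 px, so the rest pose is confirmed. I move over the rest and check the arm's pose.

To row units: -0.091 m / 0.8 = -0.1138, -0.088 m / 0.8 = -0.11.

```bash
python3 jog.py '[[[0,0,0],[0,-0.0125,0],0],[[0,0,0],[0,-0.0375,0],0],[[0,0,0],[0,-0.0688,0],0],[[0,0,0],[0.0013,-0.0938,0],0],[[0,0,0],[0.0013,-0.11,0],0],[[0,0,0],[0.0013,-0.1138,0],0],[[0,0,0],[0.0013,-0.1138,0],0],[[0,0,0],[0.0013,-0.1138,0],0],[[0,0,0],[0.0013,-0.1138,0],0]]'
```

```text
clock: 7.55
position: [0.6087, -0.2477, 0.1644]
ee_rot: [-0.116, 0.993, 0.0, 0.0]
ft_force: [0.2, 0.3, -2.9]
grip_width: 0.197
grasp_force: 78.6
```

On target. I lower slowly and watch the force.

To row units: 0.085 m / 0.8 = 0.1063, 0.084 m / 0.8 = 0.105.

```bash
python3 jog.py '[[[0,0,0],[0,0,0.0125],0],[[0,0,0],[0,0,0.0313],0],[[0,0,0],[0,0,0.05],0],[[0,0,0],[0,0,0.0688],0],[[0,0,0],[0,0,0.0813],0],[[0,0,0],[0,0,0.09],0],[[0,0,0],[0,0,0.0963],0],[[0,0,0],[0,0,0.1],0],[[0,0,0],[0,0,0.1025],0],[[0,0,0],[0,0,0.105],0],[[0,0,0],[0,0,0.1063],0],[[0,0,0],[0,0,0.1063],0]]'; python3 jog.py '[[[0,0,0],[0,0,0.0013],0],[[0,0,0],[0,0,0.0025],0],[[0,0,0],[0,0,0.0025],0],[[0,0,0],[0,0,0.0025],0]]'; python3 jog.py '[[[0,0,0],[0,0,0.0013],0],[[0,0,0],[0,0,0.0013],0],[[0,0,0],[0,0,0.0013],0]]'
```

```text
clock: 9.05
position: [0.6086, -0.2484, 0.0793]
ee_rot: [-0.116, 0.993, 0.0, 0.0]
ft_force: [0.9, -0.3, -2.9]
grip_width: 0.198
grasp_force: 78.6
clock: 9.55
position: [0.6086, -0.2484, 0.0773]
ee_rot: [-0.116, 0.993, 0.0, 0.0]
ft_force: [0.5, 0.0, -3.5]
grip_width: 0.198
grasp_force: 78.6
clock: 9.93
position: [0.6086, -0.2484, 0.0763]
ee_rot: [-0.116, 0.993, 0.0, 0.0]
ft_force: [0.7, 1.0, -1.5]
grip_width: 0.196
grasp_force: 78.7
```

To row units: 0.001 m / 0.8 = 0.0013, 0.0005 m / 0.8 = 0.0006.

```bash
for i in 1 2; do python3 jog.py '[[[0,0,0],[0,0,0.0006],0],[[0,0,0],[0,0,0.0013],0],[[0,0,0],[0,0,0.0013],0],[[0,0,0],[0,0,0.0013],0]]' | grep -E 'clock|pos|ft'; done
```

```text
clock: 10.42
position: [0.6087, -0.2484, 0.0762]
ft_force: [-3.7, 2.5, 6.5]
clock: 10.92
position: [0.6087, -0.2485, 0.0761]
ft_force: [-7.2, 4.6, 14.3]
```

It made contact at TCP z≈0.076. I'll ease the grip to 20 N so it seats, then open slowly.

To row units: -0.001 m / 0.8 = -0.0013, -0.0005 m / 0.8 = -0.0006.

```bash
python3 jog.py '[[[0,0,0],[0,0,0],0],[[0,0,0],[0,0,0],0],[[0,0,0],[0,0,0],0]]' 20; python3 jog.py '[[[0,0,0],[0,0,-0.0006],0.2],[[0,0,0],[0,0,-0.0013],0.22],[[0,0,0],[0,0,-0.0013],0.24],[[0,0,0],[0,0,-0.0013],0.26],[[0,0,0],[0,0,-0.0013],0.28],[[0,0,0],[0,0,-0.0013],0.3],[[0,0,0],[0,0,-0.0013],0.35],[[0,0,0],[0,0,-0.0013],0.45],[[0,0,0],[0,0,-0.0013],0.6],[[0,0,0],[0,0,-0.0013],0.8],[[0,0,0],[0,0,-0.0013],0.8]]' 20
python3 - <<'E'
from h import *
import cv2
o=get_obs();a=imaging.camera("wrist");np.savez("w4.npz",p=o["position"],q=o["ee_rot"]);cv2.imwrite("pics/w4.png",a)
t=imaging.camera("top");cv2.imwrite("pics/top4.png",t);s=imaging.camera("scene");cv2.imwrite("pics/s4.png",s)
f=lambda im,x,y:cv2.resize(im[y:y+150,x:x+100],(400,600),interpolation=cv2.INTER_CUBIC)
cv2.imwrite("pics/b4.png",np.hstack([cv2.resize(a,(400,300)),cv2.resize(s[150:330,90:330],(400,300))]))
E
```

```text
clock: 11.3
position: [0.6087, -0.2485, 0.0761]
ee_rot: [-0.116, 0.993, 0.0, 0.0]
ft_force: [-7.5, 3.9, 14.9]
grip_width: 0.196
grasp_force: 80.7
clock: 12.68
position: [0.6085, -0.2484, 0.0753]
ee_rot: [-0.116, 0.993, 0.0, 0.0]
ft_force: [-0.5, -0.4, 0.2]
grip_width: 0.802
grasp_force: 0.0
```

View pics/b4.png

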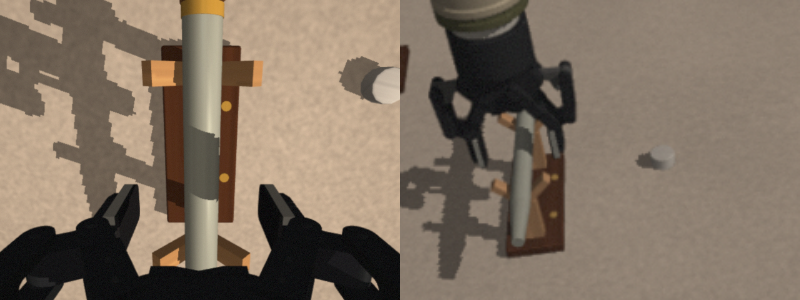

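The bar sits in both notches, parallel to the rest, with its band at about (325,12) in full-resolution wrist pixels. I retreat straight up and aside.

To row units: 0.28 m / 0.8 = 0.35, 0.15 m / 0.8 = 0.1875.

```bash
python3 jog.py '[[[0,0,0],[0,0,-0.0125],0.8],[[0,0,0],[0,0,-0.0375],0.8],[[0,0,0],[0,0,-0.075],0.8],[[0,0,0],[0,0,-0.125],0.8],[[0,0,0],[0,0,-0.175],0.8],[[0,0,0],[0,0,-0.2125],0.8],[[0,0,0],[0.025,0.0375,-0.225],0.8],[[0,0,0],[0.0625,0.1,-0.225],0.8],[[0,0,0],[0.1,0.1625,-0.225],0.8],[[0,0,0],[0.125,0.225,-0.225],0.8],[[0,0,0],[0.15,0.2875,-0.225],0.8],[[0,0,0],[0.175,0.3375,-0.225],0.8],[[0,0,0],[0.1875,0.35,-0.225],0.8],[[0,0,0],[0.1875,0.35,-0.225],0.8]]'
python3 - <<'E'
from h import *
import cv2
A=np.array
p=[.5955,-.2505,0,.2323];M=R.from_euler("z",p[3]).as_matrix()
m=A([[-135,0,80],[-85,0,90],[-79.6,0,90],[0,0,90],[135,0,80],[135,0,86]])/1e3
P=m@M.T+p[:3]
for n in("top","scene"):
    im=imaging.camera(n);cv2.imwrite(f"pics/{n}5.png",im);c=imaging.calibration(n);u=proj(P,c,c["world_from_camera"]);print(n,u.round(1).tolist())
    # profile along predicted axis, extended past both ends: 5mm steps
    xs=np.arange(-150,151,3)
    z=np.where((xs<85),87,84)
    q=proj((np.c_[xs,0*xs,z]/1e3)@M.T+p[:3],c,c["world_from_camera"])
    v=cv2.remap(im,q[:,0].astype(np.float32)[None],q[:,1].astype(np.float32)[None],1)[0]
    print([(int(x),*map(int,k)) for x,k in zip(xs,v) if x<-70 or x>115 or x%30==0])
# change in short mandrel area
a=cv2.imread("pics/top0.png").astype(int);b=cv2.imread("pics/top5.png").astype(int)
print("short diff",abs(a-b)[205:315,180:212].mean(), abs(a-b)[205:315,180:212].max())
E
```

```text
clock: 14.58
position: [0.3983, -0.0109, 0.2564]
ee_rot: [-0.116, 0.993, 0.0, 0.001]
ft_force: [-0.5, -1.0, 0.1]
grip_width: 0.799
grasp_force: 0.0
top [[470.0, 276.1], [464.9, 248.0], [464.2, 245.0], [453.0, 200.8], [432.8, 129.2], [433.6, 128.2]]
[(-150, 134, 153, 171), (-147, 133, 151, 171), (-144, 130, 149, 168), (-141, 133, 151, 170), (-138, 126, 143, 161), (-135, 41, 78, 123), (-132, 45, 84, 133), (-129, 48, 87, 135), (-126, 47, 85, 134), (-123, 47, 86, 135), (-120, 47, 86, 134), (-117, 47, 86, 135), (-114, 46, 86, 135), (-111, 48, 87, 136), (-108, 47, 85, 135), (-105, 44, 85, 134), (-102, 46, 86, 135), (-99, 47, 87, 136), (-96, 46, 86, 136), (-93, 47, 86, 135), (-90, 49, 88, 136), (-87, 42, 90, 130), (-84, 55, 131, 170), (-81, 70, 128, 163), (-78, 128, 140, 145), (-75, 126, 140, 148), (-72, 126, 141, 147), (-60, 125, 141, 146), (-30, 126, 142, 147), (0, 125, 142, 147), (30, 126, 141, 148), (60, 126, 142, 149), (90, 123, 138, 145), (117, 123, 138, 144), (120, 122, 138, 144), (123, 119, 137, 144), (126, 122, 138, 145), (129, 123, 139, 145), (132, 121, 136, 143), (135, 130, 148, 
[... 461 characters left out ...]
95), (-114, 44, 65, 97), (-111, 45, 67, 98), (-108, 45, 67, 98), (-105, 44, 66, 98), (-102, 44, 67, 98), (-99, 45, 67, 98), (-96, 44, 68, 100), (-93, 50, 84, 114), (-90, 55, 93, 121), (-87, 69, 96, 113), (-84, 87, 103, 108), (-81, 93, 104, 108), (-78, 95, 105, 108), (-75, 95, 106, 108), (-72, 96, 106, 109), (-60, 96, 105, 108), (-30, 96, 106, 109), (0, 97, 106, 110), (30, 97, 108, 110), (60, 99, 109, 112), (90, 99, 109, 111), (117, 97, 107, 110), (120, 96, 108, 110), (123, 98, 108, 111), (126, 97, 108, 110), (129, 94, 105, 107), (132, 77, 86, 87), (135, 78, 84, 88), (138, 75, 83, 86), (141, 48, 57, 70), (144, 28, 39, 62), (147, 28, 38, 56), (150, 24, 31, 48)]
short diff 4.6803977272727275 10
```

The top view shows the ends at about -136 and +134 mm along the rest, so the bar is centred within 2 mm. The axis matches along its whole length, and the short mandrel's area is unchanged.

```bash
python3 -c "
from workcell import manip, imaging, get_obs
print(manip.hand_in())"
```

```text
the job is handed in; nothing more can be done
None
```

The long mandrel lies in both notches of the rest, centred within about 2 mm by the top camera; it was lowered slowly and released, the short one was left alone, and the job was handed in after about 15 s of robot time.

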